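# Unnest two screening cans and sort them into their size rows

### The job

Turn the holder's quarter-turn keeper fully open and leave it open. Pull the inner can straight up out of the wide one, which must stay standing in the holder meanwhile, then put each of the two cans into the tray that already holds a can of its own size: standing flat on the tray's floor, open end up, set down and not dropped. Leave the cans already in the trays, the solder spool and the screwdriver where they are.

Things in the scene. Friction and masses are not known exactly. Their poses are not given: they have to be found in the camera images.
- mid_center (a point): The middle-sized can to sort, about 0.14 kg, standing inside the wide can at the start: square aluminium screening can, 50 x 50 mm and 92 mm tall, walls and floor 2.5 mm, open at the top. Point at its centre, half-way up; z towards the open end, x and y square to its sides. It rests on the wide can's floor, 39 mm proud of its rim, with 4 mm of play all round, turned a little in it.
- wide_center (a point): The wide, low can to sort, about 0.12 kg, standing in the holder at the start: square aluminium screening can, 64 x 64 mm and 55 mm tall, walls and floor 2.5 mm, open at the top. Point at its centre, half-way up; z towards the open end, x and y square to its sides.
- holder: Fixed holder: black base 12 mm thick, 110 mm wide (y), x from -55 to +115 mm. Origin on the bench under the pocket's centre; x points to the keeper's post, z up. The wide can stands loosely on the base between four low stops (40 mm long, mid-side, inner faces 35 mm from the centre, tops 20 mm above the bench). Steel post, 22 mm diameter, 117 mm tall, at x = +80 mm.
- keeper (a joint): Keeper angle about the post's vertical axis, rad: 0 closed (bar over the nest, blocking it), 1.571 fully open (bar square to the holder's x). Hard stops at both; starts at 0 to 0.25. Opening is clockwise from above: handle from the holder's +x side of the post to its -y side, bar's nest end to the +y side. Light friction (0.06 N m, 1 to 2 N at the handle); stays where left.
- keeper_handle (a point): Centre of the keeper's handle: upright black round grip, 18 mm diameter, 45 mm tall, top 172 mm above the bench, 58 mm from the turning axis, on the other side of the post from the nest. It stands on the steel bar (22 mm wide, from 117 to 127 mm above the bench), which reaches 100 mm from the axis on the nest side and 68 mm on the handle side.
- keeper_pivot (a point): Point on the keeper's vertical turning axis, at the underside of the bar, 117 mm above the bench. Fixed to the holder.
- row_slim: Row of the slim cans: fixed shallow grey tray, 210 mm long (x) by 100 mm wide (y), walls 3 mm thick and 12 mm high, floor top 3 mm above the bench. Origin on the bench under its centre; z up. A slim sample can stands in its +x half about 55 mm from the centre; the -x half is free. The three trays are alike and lie side by side in any order.
- row_mid: Row of the middle-sized cans: fixed shallow grey tray, 210 mm long (x) by 100 mm wide (y), walls 3 mm thick and 12 mm high, floor top 3 mm above the bench. Origin on the bench under its centre; z up. A middle-sized sample can stands in its +x half about 55 mm from the centre; the -x half is free. The three trays are alike and lie side by side in any order.
- row_wide: Row of the wide cans: fixed shallow grey tray, 210 mm long (x) by 100 mm wide (y), walls 3 mm thick and 12 mm high, floor top 3 mm above the bench. Origin on the bench under its centre; z up. A wide sample can stands in its +x half about 55 mm from the centre; the -x half is free. The three trays are alike and lie side by side in any order.
- sample_slim_center (a point): Sample can already in its row, to be left alone: square aluminium screening can, 38 x 38 mm and 115 mm tall, walls and floor 2.5 mm, open at the top. Point at its centre, half-way up; z towards the open end, x and y square to its sides.
- sample_mid_center (a point): Sample can already in its row, to be left alone: square aluminium screening can, 50 x 50 mm and 92 mm tall, walls and floor 2.5 mm, open at the top. Point at its centre, half-way up; z towards the open end, x and y square to its sides.
- sample_wide_center (a point): Sample can already in its row, to be left alone: square aluminium screening can, 64 x 64 mm and 55 mm tall, walls and floor 2.5 mm, open at the top. Point at its centre, half-way up; z towards the open end, x and y square to its sides.
- spool_mid (a point): Bystander: grey solder spool, 56 mm diameter, 42 mm tall, on the bench between the holder and the trays. Point at its centre.
- screwdriver_grip (a point): Bystander: screwdriver 180 mm long, lying on the bench; point on its handle.
There are look-alikes about, which are no part of the job. What is shaped like the part that bears sample_wide_center but blue or purple is not meant.

How it is judged:
By the outcome, as a careful person would: the job done as asked, in the order asked, and still so for the second after the job is handed in, with the robot touching nothing.
It also fails if it takes over 69 s, if anything falls off the work surface, if the arm or the gripper's body presses on something with over 40 N, if the wrist force passes 120 N, or if a joint passes its speed limit or range.

### The arm

A 7-joint arm with a two-finger parallel gripper is mounted at the origin on the work surface. World frame = base frame: x ahead of the robot, y to its left, z up, the work surface at z = 0. Lengths are in m, angles in rad, forces in N, time in s.
With the tool pointing down it reaches from about 0.4 to 0.85 m from the base axis. Payload 4.5 kg.
Tool frame: the origin (TCP) lies at the centre of the arm's flange, where the gripper is bolted on; the fingertips stand r.tcp_to_tips ahead of it and the grasp point (between the pads) lies 147 mm ahead of it (r.tcp_to_tips is the distance from the TCP to the fingertips, in m); x points along the fingers, y is the direction in which the jaws open and shut, and the axes are right-handed (so a half turn about x gives the same grasp; the last joint's range is limited). The gripper opens to 88 mm and grips with 3 to 60 N. Pads are 18 mm wide; open, the fingers measure 123 mm over their backs; the gripper's body (75 mm by 187 mm) begins 45 mm behind the grasp point.
Start: joints at [1.141, 0.689, -0.195, 1.565, 0.157, 0.902, -0.215], TCP at [0.28, -0.559, 0.405] pointing down, gripper open.
Joint ranges: [-3.01, 3.01], [-0.46, 2.08], [-1.47, 1.51], [0.13, 2.56], [-1, 4.14], [0.04, 2.09], [-2.66, 2.66]. Speed limits (rad/s): [2.57, 2.57, 3.14, 3.14, 3.14, 3.14, 3.14].

### API

Orientations are given as a unit quaternion [x, y, z, w].
In Python, from plant import r, eyes gives the robot as it stands.
- The arm moves only by the tool carry_out, never from a script. Its argument "targets" is text: rows parted by semicolons, each of 5 numbers parted by spaces: the opening, from 0 (shut) to 1 (fully open), then the shift along the tool's x, y, z in mm, then the turn about the tool's x in rad. A call has 1 to 20 rows; each row shifts and turns the commanded pose from where the row before left it, along the tool's axes as they then stand; what a row does not reach is not made up. A row lasts 1/12 s, in which the tool goes at most 41.7 mm and 7.16 degrees, less where a joint would pass 70% of its speed; a pose out of reach is approached as far as the arm can. A call is refused whole if a number of a shift passes 41.7 or a number of a turn 0.125, either way. A call with a gripper value outside its range is refused whole. The fingers move at their own pace and stop on an object; "force" is the grip in N (left out, the last holds). Time passes only in rows, so rows that do not move let the fingers close. It gives the time, the measured TCP pose, the force and the opening at its end, in the units of the state.
- r.get_state(): the state, without advancing time (a new reading comes with each control period).
- eyes.snapshot(name): name is "scene" or "top" or "wrist"; returns (picture, depth): 384x512x3 uint8, blue, green, red; 384x512 float32, m along the optical axis (not along the pixel's ray), 0 where there is no reading.
- eyes.camera_params(name): a dict with "intrinsics" (3x3 intrinsics, pixels), "rvec" (rotation vector, rad) and "tvec" (3), from world to camera coordinates, as OpenCV has them; the wrist camera has in their place "T_tool_cam" (4x4, takes a point from camera to tool coordinates, whose origin is the TCP and whose axes are the tool frame's). Camera axes: x right, y down, z forward; pixel columns grow to the right and rows downward; lengths in m; the calibration is good to about 2 mm. A picture is of the moment at which its call begins: read the wrist's pose just before it. camera_params takes no time and is no camera call.
- r.finish_job(): hands the job in, once; it reports no verdict.
The state is a dict: "clock": time; "q": joint angles; "qd": joint speeds; "joint_torque": joint torques, N m; "tool_pos": TCP position; "eef_rot": TCP orientation; "contact_force": force on the tool from outside, world axes, zero at the start; "moment": the same for the moment, N m; "opening": opening from 0.0 (shut) to 1.0 (fully open).
Only numpy, scipy, OpenCV 4.12 (cv2) and the standard library are available. Lean on these libraries where they do the work, as an engineer would, in place of code of your own. Each camera call takes 0.05 s, during which the arm holds its last target.

## Working session

There is one attempt and no reset: what is moved stays moved. The work goes in short steps, Python scripts to look and compute and a tool call to move; the robot and the scene stay as the last step left them, time stands still between calls to the robot, and variables do not carry over. Pictures are saved under pics/ and viewed, and the job is handed in when it is done.

Besides the shell and the picture viewer there is one more tool, called after "Call:" as a command line: name --argument value ..., lists and objects as JSON in quotes. carry_out: Moves the arm, as the interface text tells. Its arguments: {"type":"object","properties":{"targets":{"type":"string"},"force":{"type":"number"}},"required":["targets"]}

```bash
ls; mkdir -p pics; python3 - <<'E'
from plant import r, eyes
import cv2,numpy as np
print(r.get_state(), r.tcp_to_tips)
for n in ["scene","top","wrist"]:
    p,d=eyes.snapshot(n); cv2.imwrite(f"pics/{n}0.png",p); np.savez(f"pics/{n}0.npz",p=p,d=d,**{k:np.array(v) for k,v in eyes.camera_params(n).items()})
    print(n,eyes.camera_params(n))
E
```

```text
pics
{'clock': 0.0, 'q': array([ 1.14080431,  0.68999006, -0.19451942,  1.56634921,  0.15730375,
        0.90248161, -0.21510993]), 'qd': array([-0.00175105, -0.00127437, -0.00097026,  0.0011287 ,  0.00090526,
        0.00092613,  0.00042465]), 'joint_torque': array([ 9.01577423e-04, -5.27566159e+01, -1.26624450e+00, -1.53429848e+01,
       -5.25049295e-02,  6.64291583e-03,  1.46079806e-04]), 'tool_pos': array([ 0.27941963, -0.55869408,  0.40390472]), 'eef_rot': array([-0.68797874, -0.16315707,  0.68836587, -0.16191805]), 'contact_force': array([-0.0637795 , -0.15862111,  0.13104412]), 'moment': array([ 0.04853487, -0.00284557, -0.08251825]), 'opening': 1.0014525358019644} 0.166
scene {'intrinsics': array([[404.77969013,   0.        , 256.48998854],
       [  0.        , 404.77969013, 194.38048274],
       [  0.        ,   0.        ,   1.        ]]), 'rvec': array([ 1.27947706,  2.4330309 , -0.80809659]), 'tvec': array([ 0.32221112, -0.26352286,  1.25478665])}
top {'intrinsics': array([[414.29046538,   0.        , 250.86061257],
       [  0.        , 414.29046538, 192.14604309],
       [  0.        ,   0.        ,   1.        ]]), 'rvec': array([ 2.13100211, -2.11382389,  0.17324002]), 'tvec': array([-0.03266849,  0.56231325,  1.00050942])}
wrist {'intrinsics': array([[309.62989478,   0.        , 256.62976651],
       [  0.        , 309.62989478, 185.08038417],
       [  0.        ,   0.        ,   1.        ]]), 'T_tool_cam': array([[-8.21738562e-05, -3.22349313e-01,  9.46620787e-01,
         1.86566117e-02],
       [ 9.99999893e-01,  4.03504616e-04,  2.24211518e-04,
        -2.58274361e-04],
       [-4.54240285e-04,  9.46620704e-01,  3.22349246e-01,
        -8.48161972e-02],
       [ 0.00000000e+00,  0.00000000e+00,  0.00000000e+00,
         1.00000000e+00]])}
```

View pics/scene0.png

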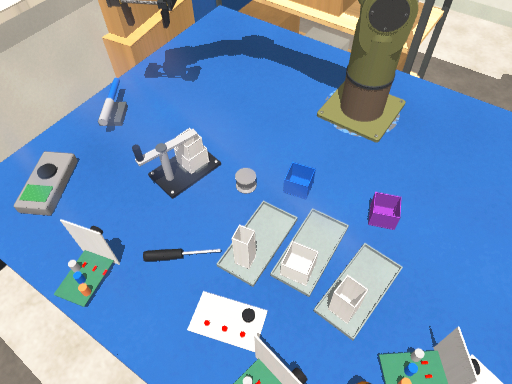

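View pics/top0.png

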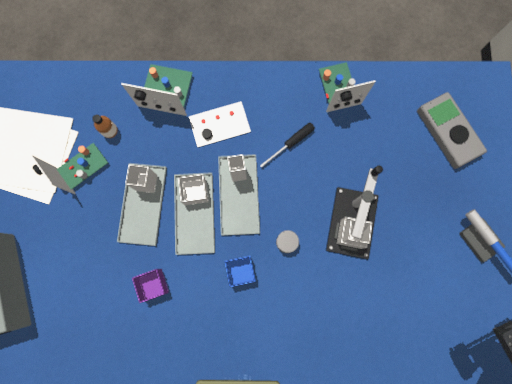

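View pics/wrist0.png

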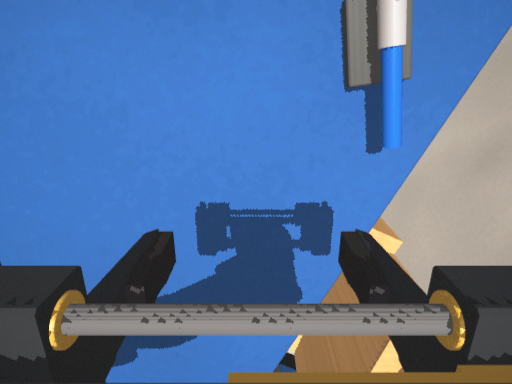

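The top view shows the holder at about (353,222), with the keeper handle at (376,171) and the post near (366,198). The trays sit at (142,205), (194,213) and (239,195), with the mid, wide and slim samples in that order. The blue (241,272) and purple (150,286) boxes are look-alikes. Next I'll measure.

```bash
cat > h.py <<'E'
import numpy as np, cv2
from scipy.spatial.transform import Rotation as R
def load(n):
    z=np.load(f"pics/{n}.npz"); return z
def cloud(z,pose=None):
    K=z['intrinsics'];d=z['d'];v,u=np.mgrid[:384,:512]
    c=np.dstack([(u-K[0,2])/K[0,0]*d,(v-K[1,2])/K[1,1]*d,d])
    if 'rvec' in z:
        Rm=cv2.Rodrigues(z['rvec'])[0]; return (c-z['tvec'])@Rm
    T=z['T_tool_cam'];Rt=R.from_quat(z['rot']).as_matrix()
    return (c@T[:3,:3].T+T[:3,3])@Rt.T+z['pos']
def snap(n,name):
    from plant import r,eyes
    s=r.get_state(); p,d=eyes.snapshot(n); cv2.imwrite(f"pics/{name}.png",p)
    np.savez(f"pics/{name}.npz",p=p,d=d,pos=s['tool_pos'],rot=s['eef_rot'],**{k:np.array(v) for k,v in eyes.camera_params(n).items()})
    return load(name)
E
python3 - <<'E'
from h import *
for n in ['top0','scene0']:
    z=load(n);P=cloud(z);ok=z['d']>0
    w=P[ok]; print(n,'bench z',np.median(w[np.abs(w[:,2])<.02][:,2]))
    m=ok&(P[...,2]>.008)&(P[...,2]<.3)&(P[...,0]>.3)&(P[...,0]<.9)&(np.abs(P[...,1])<.75)
    nn,l,st,ce=cv2.connectedComponentsWithStats(m.astype(np.uint8))
    for i in range(1,nn):
        if st[i,4]>60:
            q=P[l==i]; print(st[i],q.mean(0).round(3),q.min(0).round(3),q.max(0).round(3))
z=load('top0');P=cloud(z)
for uv in [(376,171),(366,198),(353,222),(142,205),(194,213),(239,195),(241,272),(288,242)]:
    print(uv,P[uv[1],uv[0]].round(3))
for nm,(a,b,c,d) in dict(hold=(320,150,400,270),tr=(110,140,270,265)).items():
    im=z['p'][b:d,a:c]; cv2.imwrite(f'pics/{nm}0.png',cv2.resize(im,None,fx=5 if nm=='hold' else 4.5,fy=5 if nm=='hold' else 4.5,interpolation=cv2.INTER_CUBIC))
E
```

```text
top0 bench z 0.00044969364106693546
[ 121   69   71   46 1908] [0.83  0.21  0.056] [0.782 0.141 0.008] [0.9   0.291 0.143]
[ 320   70   55   42 1305] [ 0.833 -0.266  0.061] [ 0.782 -0.328  0.008] [ 0.9   -0.215  0.144]
[ 417   93   70   76 2679] [ 0.734 -0.552  0.034] [ 0.637 -0.64   0.008] [ 0.838 -0.475  0.049]
[ 92 115  25  23 388] [0.732 0.354 0.062] [0.716 0.339 0.009] [0.76  0.38  0.104]
[260 123  55  45 390] [ 0.711 -0.141  0.021] [ 0.636 -0.195  0.009] [ 0.758 -0.051  0.03 ]
[201 129  11  11  88] [0.726 0.093 0.019] [0.714 0.081 0.009] [0.74  0.108 0.024]
[  30  143   77   51 1755] [0.625 0.439 0.04 ] [0.563 0.358 0.008] [0.7   0.569 0.133]
[218 155  34  27 412] [0.625 0.011 0.065] [ 0.599 -0.027  0.008] [0.671 0.061 0.12 ]
[117 164  49  82 883] [0.576 0.253 0.044] [0.429 0.201 0.008] [0.644 0.318 0.099]
[ 326  166   57   94 3057] [ 0.496 -0.284  0.055] [ 0.399 -0.358  0.008] [ 0.607 -0.221  0.176]
[174 173  38  61 524] [0.572 0.131 0.031] [0.46  0.078 0.008] [0.621 0.177 0.063]
[175 182  39  73 158] [0.464 0.101 0.012] [0.407 0.068 0.008] [0.595 0.168 0.017]
[238 193  21  42
[... 1536 characters left out ...]
18]
[143 249  78  13 517] [ 0.717 -0.14   0.021] [ 0.638 -0.192  0.008] [ 0.761 -0.051  0.03 ]
[ 328  275   40   48 1022] [0.597 0.252 0.059] [0.569 0.225 0.008] [0.624 0.279 0.099]
[242 308  13  15 154] [0.731 0.094 0.019] [0.717 0.079 0.008] [0.743 0.106 0.026]
[ 379  327  101   57 3504] [0.619 0.442 0.049] [0.565 0.356 0.008] [0.689 0.533 0.134]
[ 234  335   74   49 1539] [0.805 0.196 0.067] [0.786 0.149 0.012] [0.854 0.264 0.144]
(376, 171) [ 0.591 -0.311  0.171]
(366, 198) [ 0.536 -0.297  0.131]
(353, 222) [ 0.486 -0.277  0.078]
(142, 205) [0.534 0.26  0.005]
(194, 213) [0.514 0.121 0.005]
(239, 195) [0.563 0.004 0.006]
(241, 272) [ 0.363 -0.004  0.005]
(288, 242) [ 0.438 -0.122  0.044]
```

View pics/hold0.png

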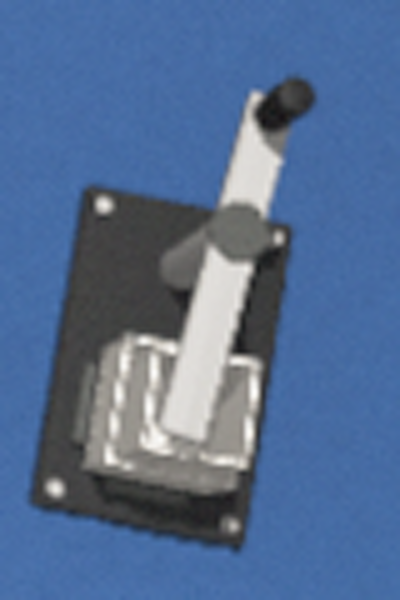

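View pics/tr0.png

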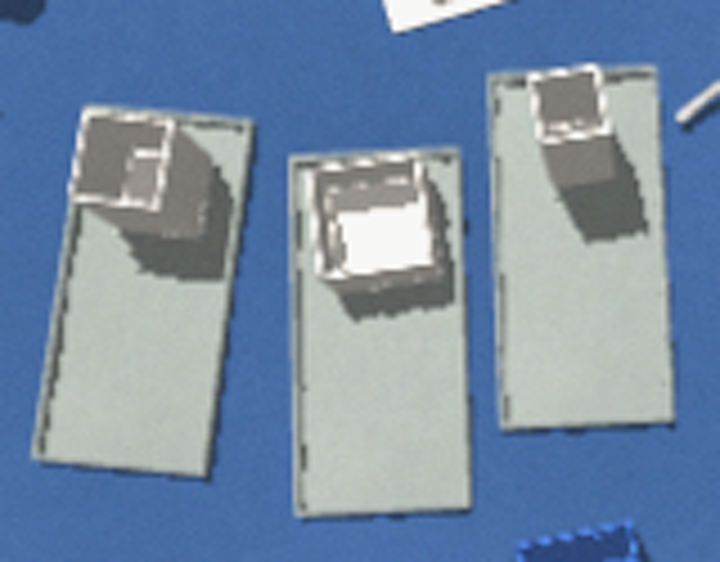

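```bash
python3 - <<'E'
from h import *
def rect(pts):
    c,s,a=cv2.minAreaRect((pts[:,:2]*1000).astype(np.float32)); return np.round(c,1),np.round(s,1),round(a,1)
for n in ['top0','scene0']:
    z=load(n);P=cloud(z);ok=z['d']>0;X,Y,Z=P[...,0],P[...,1],P[...,2]
    print(n)
    def sel(x0,x1,y0,y1,z0,z1): return P[ok&(X>x0)&(X<x1)&(Y>y0)&(Y<y1)&(Z>z0)&(Z<z1)]
    for nm,a in dict(handle=(.55,.65,-.36,-.25,.162,.18),bar=(.42,.62,-.36,-.22,.118,.136),midtop=(.4,.52,-.36,-.22,.095,.113),widetop=(.4,.55,-.36,-.22,.062,.071),base=(.38,.62,-.4,-.2,.009,.0145)).items():
        q=sel(*a); print(nm,len(q),q.mean(0).round(4),q.min(0).round(3),q.max(0).round(3),rect(q))
    for nm,a in dict(sA=(.56,.66,.2,.3,.085,.105),sB=(.53,.66,.07,.19,.05,.064),sC=(.57,.68,-.03,.06,.112,.124)).items():
        q=sel(*a); print(nm,len(q),q.mean(0).round(4),rect(q))
    for nm,a in dict(tA=(.40,.68,.18,.34,.003,.018),tB=(.38,.68,.06,.19,.003,.018),tC=(.44,.69,-.06,.066,.003,.018)).items():
        q=sel(*a); print(nm,len(q),rect(q))
E
```

```text
top0
handle 58 [ 0.5949 -0.3152  0.1706] [ 0.587 -0.325  0.162] [ 0.603 -0.308  0.176] (array([ 595.8, -315.9]), array([16.1, 16.7]), 50.5)
bar 682 [ 0.5199 -0.2921  0.1278] [ 0.443 -0.326  0.118] [ 0.607 -0.26   0.136] (array([ 524.7, -295.2]), array([ 26.6, 166.2]), 73.7)
midtop 126 [ 0.4585 -0.285   0.1038] [ 0.434 -0.313  0.095] [ 0.49  -0.257  0.111] (array([ 461.2, -284.4]), array([50.7, 49.8]), 80.4)
widetop 121 [ 0.4599 -0.2756  0.0664] [ 0.426 -0.321  0.062] [ 0.542 -0.249  0.071] (array([ 485.2, -288.5]), array([ 63.8, 111.4]), 79.1)
base 1208 [ 0.4961 -0.2812  0.012 ] [ 0.399 -0.358  0.009] [ 0.584 -0.221  0.014] (array([ 491.7, -290. ]), array([110.5, 170. ]), 78.7)
sA 144 [0.5944 0.2532 0.092 ] (array([594.3, 252.8]), array([51.1, 50.8]), 82.7)
sB 139 [0.5695 0.1229 0.0565] (array([570.9, 122.5]), array([64.5, 64.3]), 8.4)
sC 75 [0.6206 0.0075 0.1169] (array([620.8,   8.1]), array([38.9, 37.5]), 9.9)
tA 1601 (array([540. , 259.7]), array([278.4, 159.3]), 0.2)
tB 1872 (array([530.7, 124.9]), array([298.2, 129.5]), 0.1)
tC 1647 (array([565.3,   2.9]), array([247.5, 125.1])
[... 415 characters left out ...]
0.1)
widetop 172 [ 0.4761 -0.2759  0.066 ] [ 0.434 -0.321  0.062] [ 0.548 -0.248  0.071] (array([ 487. , -289.6]), array([ 63., 118.]), 71.3)
base 965 [ 0.5211 -0.2825  0.0121] [ 0.411 -0.362  0.009] [ 0.587 -0.222  0.014] (array([ 492.6, -290.4]), array([113.7, 171.1]), 78.6)
sA 234 [0.5968 0.2514 0.0927] (array([595.9, 251.7]), array([49.9, 52.3]), 83.6)
sB 216 [0.5735 0.1225 0.056 ] (array([572.1, 122. ]), array([66.7, 63.3]), 9.0)
sC 123 [0.623  0.0077 0.1168] (array([622.9,   7.2]), array([39.4, 39.1]), 10.7)
tA 2549 (array([540.6, 260.3]), array([278.8, 159.2]), 0.0)
tB 2279 (array([529.3, 124.9]), array([129.9, 298.2]), 90.0)
tC 1920 (array([565.4,   2. ]), array([247.6, 126.1]), 0.8)
```

```bash
python3 - <<'E'
from h import *
from plant import r
s=r.get_state(); M=R.from_quat(s['eef_rot']).as_matrix(); print(M.round(4))
for n in ['top0','scene0']:
    z=load(n);P=cloud(z);hsv=cv2.cvtColor(z['p'],cv2.COLOR_BGR2HSV);ok=z['d']>0
    m=(ok&(hsv[...,1]<70)&(hsv[...,2]>90)&(P[...,2]<.018)&(P[...,0]>.38)&(P[...,0]<.7)&(P[...,1]>-.07)&(P[...,1]<.34)).astype(np.uint8)
    k,l,st,ce=cv2.connectedComponentsWithStats(m)
    for i in range(1,k):
        if st[i,4]>300:
            q=P[l==i]; w=q[:,:2]*1000
            print(n,st[i],cv2.minAreaRect(w.astype(np.float32)), np.median(q[:,2]))
E
```

```text
[[-7.000e-04  4.475e-01 -8.943e-01]
 [ 1.200e-03 -8.943e-01 -4.475e-01]
 [-1.000e+00 -1.300e-03  1.000e-04]]
top0 [ 218  154   42   82 2688] ((567.3576049804688, 5.102325439453125), (216.8593292236328, 102.13497924804688), 3.1563446521759033) 0.0032903822267517395
top0 [ 117  163   49   83 2463] ((539.5305786132812, 260.26263427734375), (102.16920471191406, 215.16134643554688), 85.13333129882812) 0.0032104851371485828
top0 [ 174  173   41   82 2432] ((515.4575805664062, 121.38904571533203), (214.9668426513672, 101.65133666992188), 3.4419517517089844) 0.003258187371946327
top0 [182 179  23  22 407] ((575.7335205078125, 126.40975952148438), (50.35431671142578, 55.454811096191406), 7.856122016906738) 0.005617121147914384
scene0 [ 217  201   80   85 2602] ((564.614501953125, 5.243949890136719), (212.6016387939453, 101.41792297363281), 3.1398415565490723) 0.0039035214462712934
scene0 [ 270  209   79   88 2422] ((514.3814697265625, 121.30763244628906), (212.01043701171875, 100.19442749023438), 3.2185206413269043) 0.004094603097426999
scene0 [ 314  243   89   97 3103] ((537.8778076171875, 258.0837097167969), (102.481689453125, 212.4917449951172), 85.00607299804688) 0.004040745907546557
scene0 [285 251  29  23 382] ((560.081298828125, 117.16853332519531), (37.97684097290039, 55.0699348449707), 8.981858253479004) 0.0064022258283128256
```

```bash
cat >> h.py <<'E'
def go(x,y,z,psi=None):
    from plant import r
    s=r.get_state(); M=R.from_quat(s['eef_rot']).as_matrix(); p=s['tool_pos']
    c=np.degrees(np.arctan2(M[1,1],M[0,1])); d=(M.T@(np.array([x,y,z])-p))*1000
    t=None if psi is None else ((c-psi+180)%360-180)
    print('t %.2f pos'%s['clock'],(p*1000).round(1),'psi %.1f'%c,'tilt',M[2,:].round(3),'F',s['contact_force'].round(1),'open %.3f'%s['opening'],'q',s['q'].round(2))
    print('shift tool xyz mm',d.round(1),'turn rad',None if t is None else round(np.radians(t),3))
E
python3 -c "
from h import *
go(.597,-.316,.40,-96)"
```

```text
t 0.15 pos [ 279.5 -558.8  404.1] psi -63.4 tilt [-1.    -0.001  0.   ] F [0.  0.1 0.1] open 1.001 q [ 1.14  0.69 -0.19  1.57  0.16  0.9  -0.22]
shift tool xyz mm [   4.2  -75.  -392.6] turn rad 0.569
```

Call:
carry_out --targets "0.5 0 -5 -26.2 0; 0.5 0 -5 -26.2 0; 0.5 0 -5 -26.2 0; 0.5 0 -5 -26.2 0; 0.5 0 -5 -26.2 0; 0.5 0 -5 -26.2 0; 0.5 0 -5 -26.2 0; 0.5 0 -5 -26.2 0; 0.5 0 -5 -26.2 0; 0.5 0 -5 -26.2 0; 0.5 0 -5 -26.2 0; 0.5 0 -5 -26.2 0; 0.5 0 -5 -26.2 0; 0.5 0 -5 -26.2 0; 0.5 0 -5 -26.2 0; 0.5 0 0 0 0.114; 0.5 0 0 0 0.114; 0.5 0 0 0 0.114; 0.5 0 0 0 0.114; 0.5 0 0 0 0.114" --force 15

```text
clock: 1.82
tool_pos: [0.5975, -0.3159, 0.4043]
eef_rot: [-0.706, 0.039, 0.706, 0.04]
contact_force: [-0.4, -0.0, 0.3]
opening: 0.501
```

```bash
python3 -c "
from h import *
go(.597,-.316,.301,-96)
z=snap('wrist','w1')
go(.597,-.316,.301,-96)
P=cloud(z);m=(z['d']>0)&(P[...,2]>.160)&(P[...,2]<.182)&(abs(P[...,0]-.597)<.04)&(abs(P[...,1]+.316)<.04)
q=P[m];print(m.sum(),q.mean(0),cv2.minAreaRect((q[:,:2]*1000).astype(np.float32)),[a.mean() for a in np.where(m)])
"
```

```text
t 1.82 pos [ 597.5 -315.9  404.3] psi -96.4 tilt [-1.    -0.     0.001] F [-0.4 -0.   0.3] open 0.501 q [ 0.41  0.76  0.01  1.4  -0.01  0.98 -1.26]
shift tool xyz mm [103.3   0.2   0.4] turn rad -0.007
t 1.87 pos [ 597.6 -315.8  404.3] psi -96.7 tilt [-1.    -0.     0.001] F [0.2 0.9 0.1] open 0.505 q [ 0.41  0.76  0.01  1.4  -0.01  0.98 -1.26]
shift tool xyz mm [103.3   0.3   0.5] turn rad -0.012
514 [ 0.599118   -0.31842256  0.17139851] ((597.4446411132812, -318.2549133300781), (17.33664321899414, 16.939348220825195), 86.45263671875) [np.float64(197.28210116731518), np.float64(260.4747081712062)]
```

View pics/w1.png

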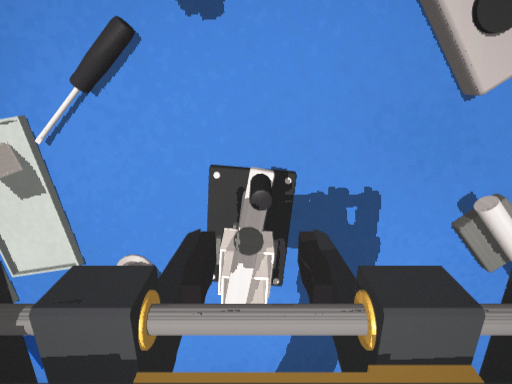

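The wrist view shows the black handle at (261,190), between the open fingers. The grey disc at (250,240) is the post's cap. I'll descend and grip the handle.

Call:
carry_out --targets "0.5 17 -0.5 0 0; 0.5 17 0 0 0; 0.5 17 0 0 0; 0.5 17 0 0 0; 0.5 17 0 0 0; 0.5 17 0 0 0; 0.5 0 0 0 0; 0 0 0 0 0; 0 0 0 0 0; 0 0 0 0 0; 0 0 0 0 0; 0 0 0 0 0; 0 0 0 0 0" --force 12

```text
clock: 2.95
tool_pos: [0.5982, -0.3163, 0.3041]
eef_rot: [0.707, -0.038, -0.705, -0.037]
contact_force: [1.6, -1.4, 2.3]
opening: 0.198
```

```bash
python3 -c "
from h import *
go(.597,-.316,.301,-96)
from plant import r
s=r.get_state();p=s['tool_pos'];ps=-96.4
# handle at TCP now; pivot
piv=np.array([.541,-.2998]);v=p[:2]-piv;print('r',np.hypot(*v),'ang',np.degrees(np.arctan2(v[1],v[0])))
a0=np.degrees(np.arctan2(v[1],v[0]));a1=-101.3
N=20; prev=p[:2];psi=np.radians(-96.4);ptot=np.radians(50)
for i in range(1,N+1):
    a=np.radians(a0+(a1-a0)*i/N); q=piv+.058*np.array([np.cos(a),np.sin(a)])
    d=q-prev; y=np.array([np.cos(psi),np.sin(psi)]);z=np.array([y[1],-y[0]])
    print(i,(1000*d@y).round(1),(1000*d@z).round(1)); prev=q; psi-=ptot/N
print(ptot/N, prev)
"
```

```text
t 2.95 pos [ 598.2 -316.3  304.1] psi -96.1 tilt [-1.     0.002 -0.003] F [ 1.6 -1.4  2.3] open 0.198 q [ 0.42  0.87  0.01  1.49 -0.    0.78 -1.25]
shift tool xyz mm [ 3.1 -0.2  1.2] turn rad -0.002
r 0.059511620011820525 ang -16.107088975797684
1 4.0 2.4
2 4.2 1.0
3 4.2 1.1
4 4.1 1.3
5 4.1 1.4
6 4.0 1.5
7 4.0 1.6
8 3.9 1.8
9 3.9 1.9
10 3.8 2.0
11 3.8 2.1
12 3.7 2.2
13 3.6 2.3
14 3.5 2.5
15 3.5 2.6
16 3.4 2.7
17 3.3 2.8
18 3.2 2.9
19 3.1 3.0
20 3.0 3.1
0.04363323129985824 [ 0.52963512 -0.35667565]
```

Call:
carry_out --targets "0 0 4 1.5 0.044; 0 0 4.2 1 0.044; 0 0 4.2 1.1 0.044; 0 0 4.1 1.3 0.044; 0 0 4.1 1.4 0.044; 0 0 4 1.5 0.044; 0 0 4 1.6 0.044; 0 0 3.9 1.8 0.044; 0 0 3.9 1.9 0.044; 0 0 3.8 2 0.044"

```text
clock: 3.78
tool_pos: [0.5739, -0.3481, 0.3041]
eef_rot: [0.683, -0.191, -0.678, -0.192]
contact_force: [4.7, 0.7, 2.5]
opening: 0.198
```

```bash
python3 -c "
from h import *
go(.5296,-.3567,.304,-146)
"
```

```text
t 3.78 pos [ 573.9 -348.1  304.1] psi -121.4 tilt [-1.    -0.003 -0.006] F [4.7 0.7 2.5] open 0.198 q [ 0.42  0.87  0.12  1.51 -0.13  0.76 -1.53]
shift tool xyz mm [-0.2 30.4 33.3] turn rad 0.43
```

Call:
carry_out --targets "0 0 3.8 2.2 0.044; 0 0 3.7 2.3 0.044; 0 0 3.6 2.4 0.044; 0 0 3.5 2.6 0.044; 0 0 3.5 2.7 0.044; 0 0 3.4 2.8 0.044; 0 0 3.3 2.8 0.044; 0 0 3.2 2.9 0.044; 0 0 3.1 3 0.044; 0 0 3 3.1 0.044; 0 0 0 0 0"

```text
clock: 4.7
tool_pos: [0.5305, -0.3558, 0.3041]
eef_rot: [0.624, -0.335, -0.621, -0.335]
contact_force: [1.6, -1.1, 4.1]
opening: 0.199
```

```bash
python3 -c "
from h import *
go(.5296,-.3567,.304,-146)
"
```

```text
t 4.70 pos [ 530.5 -355.8  304.1] psi -146.6 tilt [-1.    -0.002 -0.004] F [ 1.6 -1.1  4.1] open 0.199 q [ 0.4   0.84  0.23  1.62 -0.27  0.7  -1.8 ]
shift tool xyz mm [ 0.1  1.3 -0.2] turn rad -0.01
```

Now a small extra push tangentially, to press it against the stop.

Call:
carry_out --targets "0 0 1 1 0; 0 0 1 1 0; 0 0 1 1 0; 0 0 0 0 0; 0 0 0 0 0"

```text
clock: 5.12
tool_pos: [0.5272, -0.3551, 0.304]
eef_rot: [0.625, -0.334, -0.621, -0.334]
contact_force: [4.9, -1.7, 4.9]
opening: 0.195
```

```bash
python3 -c "
from h import *
go(.5296,-.3567,.304,-146)
"
```

```text
t 5.12 pos [ 527.2 -355.1  304. ] psi -146.4 tilt [-1.    -0.003 -0.005] F [ 4.9 -1.7  4.9] open 0.195 q [ 0.4   0.84  0.23  1.63 -0.27  0.69 -1.8 ]
shift tool xyz mm [-0.  -1.1 -2.6] turn rad -0.007
```

Call:
carry_out --targets "0 0 1 1 0; 0 0 1 1 0; 0 0 1 1 0; 0 0 0 0 0; 0 0 0 0 0"

```text
clock: 5.53
tool_pos: [0.5259, -0.3545, 0.304]
eef_rot: [0.628, -0.333, -0.619, -0.334]
contact_force: [12.9, -4.3, -2.1]
opening: 0.205
```

```bash
python3 -c "
from h import *
go(.5296,-.3567,.304,-146)
z=snap('top','t2');P=cloud(z);m=(z['d']>0)&(P[...,2]>.118)&(P[...,2]<.136)&(P[...,0]>.5)&(P[...,0]<.62)&(P[...,1]>-.30)&(P[...,1]<-.18)
print(m.sum(),cv2.minAreaRect((P[m][:,:2]*1000).astype(np.float32)))
cv2.imwrite('pics/t2c.png',cv2.resize(z['p'][150:270,310:410],None,fx=5,fy=5,interpolation=cv2.INTER_CUBIC))
"
```

```text
t 5.53 pos [ 525.9 -354.5  304. ] psi -146.3 tilt [-1.    -0.007 -0.011] F [12.9 -4.3 -2.1] open 0.205 q [ 0.4   0.84  0.22  1.64 -0.27  0.68 -1.8 ]
shift tool xyz mm [ 0.1 -1.9 -3.9] turn rad -0.005
434 ((550.1611938476562, -251.56639099121094), (102.57500457763672, 24.9632625579834), 77.46918487548828)
```

View pics/t2c.png

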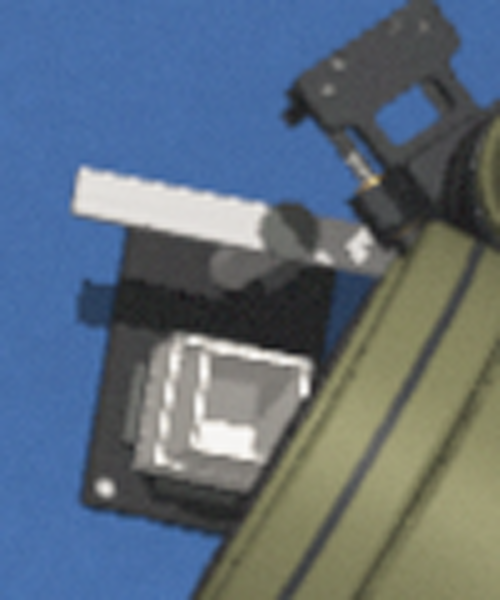

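The keeper is against its stop: force rose to 13 N with almost no motion, and the bar lies at about 78° where 78.7° is expected. I'll release it, raise the arm and turn back.

Call:
carry_out --targets "0.5 0 0 0 0; 0.5 0 0 0 0; 0.5 0 0 0 0; 0.5 -15 0 0 0; 0.5 -18 0 0 0; 0.5 -18 0 0 0; 0.5 -18 0 0 0; 0.5 -18 0 0 0; 1 -18 0 0 0; 1 0 0 0 -0.112; 1 0 0 0 -0.112; 1 0 0 0 -0.112; 1 0 0 0 -0.112; 1 0 0 0 -0.112; 1 0 0 0 -0.112; 1 0 0 0 -0.112"

```text
clock: 6.92
tool_pos: [0.5201, -0.3539, 0.4069]
eef_rot: [-0.702, 0.069, 0.705, 0.07]
contact_force: [0.4, -0.2, -0.3]
opening: 0.995
```

```bash
python3 -c "
from h import *
go(.4625,-.285,.40,-101.3)
"
```

```text
t 6.92 pos [ 520.1 -353.9  406.9] psi -101.3 tilt [-1.    -0.001  0.004] F [ 0.4 -0.2 -0.3] open 0.995 q [ 0.5   0.69  0.04  1.56 -0.03  0.9  -1.21]
shift tool xyz mm [  7.2 -56.3  69.9] turn rad 0.001
```

Call:
carry_out --targets "1 0 -14 17.5 0; 1 0 -14 17.5 0; 1 0 -14 17.5 0; 1 0 -14 17.5 0; 1 0 0 0 0"

```text
clock: 7.33
tool_pos: [0.4604, -0.2818, 0.4069]
eef_rot: [-0.701, 0.069, 0.706, 0.072]
contact_force: [-0.3, 0.4, 0.7]
opening: 0.998
```

```bash
python3 -c "
from h import *
go(.4625,-.285,.40,-101.3)
rc=lambda q:cv2.minAreaRect((q[:,:2]*1000).astype(np.float32))
for n,c in [('w3','wrist'),('t3','top'),('s3','scene')]:
    z=snap(c,n);P=cloud(z);X,Y,Z=P[...,0],P[...,1],P[...,2];ok=z['d']>0
    def sel(x0,x1,y0,y1,z0,z1): return P[ok&(X>x0)&(X<x1)&(Y>y0)&(Y<y1)&(Z>z0)&(Z<z1)]
    for nm,a in dict(handle=(.48,.58,-.40,-.31,.162,.18),bar=(.5,.62,-.295,-.18,.118,.133),midtop=(.4,.52,-.36,-.22,.101,.113),widetop=(.41,.51,-.34,-.23,.063,.071)).items():
        q=sel(*a)
        if len(q)>5: print(n,nm,len(q),q.mean(0).round(4),rc(q))
"
```

```text
t 7.33 pos [ 460.4 -281.8  406.9] psi -101.5 tilt [-1.    -0.003  0.008] F [-0.3  0.4  0.7] open 0.998 q [ 0.44  0.57  0.04  1.82 -0.03  0.75 -1.27]
shift tool xyz mm [ 6.9  2.7 -2.8] turn rad -0.003
w3 handle 663 [ 0.5307 -0.3565  0.1722] ((530.4833984375, -357.6414489746094), (17.571659088134766, 17.437091827392578), 37.88822555541992)
w3 bar 3263 [ 0.5523 -0.2471  0.1285] ((551.3753051757812, -249.9454803466797), (95.00745391845703, 23.00126075744629), 77.80513763427734)
w3 midtop 700 [ 0.462  -0.2861  0.1066] ((462.2366638183594, -285.7981262207031), (49.315101623535156, 50.11082077026367), 80.60202026367188)
w3 widetop 691 [ 0.4696 -0.2877  0.0676] ((462.8100280761719, -285.96697998046875), (64.02316284179688, 63.7646598815918), 78.80067443847656)
t3 bar 277 [ 0.5534 -0.2409  0.1271] ((550.694580078125, -249.25677490234375), (97.56997680664062, 24.34938621520996), 77.77198791503906)
t3 midtop 53 [ 0.4436 -0.2842  0.1053] ((460.99798583984375, -284.7681884765625), (49.897239685058594, 49.619712829589844), 80.39051055908203)
t3 widetop 69 [ 0.4419 -0.2775  0.0671] ((461.17681884765625, -282.546630859375), (62.206363677978516, 64.27523040771484), 82.2176742553711)
s3 handle 48 [ 0.5323 -0.3547  0.1697] ((531.0585327148438, -356.9575500488281), (16.865877151489258, 16.73685073852539), 3.254007339477539)
s3 bar 317 [ 0.5537 -0.2469  0.1268] ((552.8541870117188, -249.3596954345703), (96.95987701416016, 24.257463455200195), 77.00569915771484)
s3 midtop 120 [ 0.4629 -0.2845  0.1048] ((462.4591064453125, -285.74853515625), (52.97113037109375, 51.79535675048828), 78.58396911621094)
s3 widetop 136 [ 0.4706 -0.2765  0.0664] ((462.92266845703125, -285.1368713378906), (66.71176147460938, 64.8194580078125), 78.8200912475586)
```

View pics/w3.png

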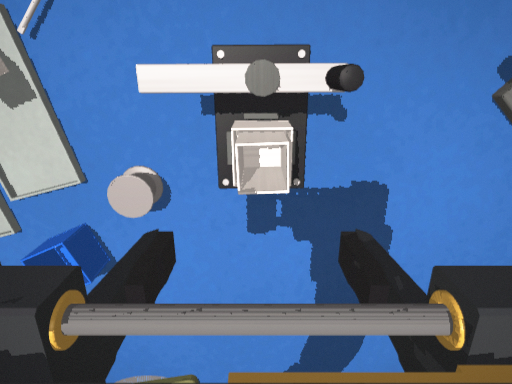

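View pics/s3.png

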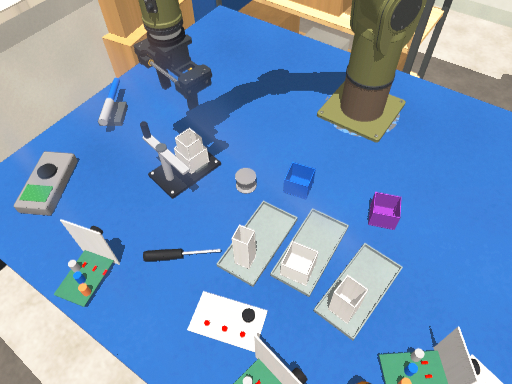

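The keeper stays open: handle at (347,77) in the wrist view, measured (530.5,-357), with the bar at 77.8°. The mid can's rim at (262,157) measures (462,-285.5), yaw 80.5°, top z 0.1066, which matches. The wide can's rim measures 64×64 at z 0.067. I'll descend over the mid can.

Call:
carry_out --targets "1 0 3.3 -2.4 -0.035; 1 20 0 0 0; 1 20 0 0 0; 1 20 0 0 0; 1 20 0 0 0; 1 20 0 0 0; 1 15 0 0 0; 1 10 0 0 0; 1 0 0 0 0; 1 0 0 0 0"

```text
clock: 8.32
tool_pos: [0.4658, -0.2894, 0.2824]
eef_rot: [-0.704, 0.059, 0.705, 0.059]
contact_force: [0.3, -0.2, 1.0]
opening: 1.003
```

```bash
python3 -c "
from h import *
go(.462,-.2855,.240,-99.5)
rc=lambda q:cv2.minAreaRect((q[:,:2]*1000).astype(np.float32))
for n,c in [('w4','wrist')]:
    z=snap(c,n);P=cloud(z);X,Y,Z=P[...,0],P[...,1],P[...,2];ok=z['d']>0
    def sel(x0,x1,y0,y1,z0,z1): return P[ok&(X>x0)&(X<x1)&(Y>y0)&(Y<y1)&(Z>z0)&(Z<z1)]
    for nm,a in dict(midtop=(.4,.52,-.36,-.22,.101,.113),widetop=(.41,.51,-.34,-.23,.063,.071)).items():
        q=sel(*a)
        if len(q)>5: print(n,nm,len(q),q.mean(0).round(4),rc(q))
"
```

```text
t 8.32 pos [ 465.8 -289.4  282.4] psi -99.6 tilt [-1.  0.  0.] F [ 0.3 -0.2  1. ] open 1.003 q [ 0.46  0.77  0.02  1.91 -0.03  0.46 -1.24]
shift tool xyz mm [42.4 -3.2  4.4] turn rad -0.002
w4 midtop 2257 [ 0.4633 -0.2862  0.1061] ((462.363037109375, -286.2290954589844), (50.037147521972656, 50.724178314208984), 81.10211181640625)
w4 widetop 1577 [ 0.4736 -0.2885  0.0673] ((463.67120361328125, -286.1785583496094), (64.04590606689453, 62.95783233642578), 79.0149154663086)
```

View pics/w4.png

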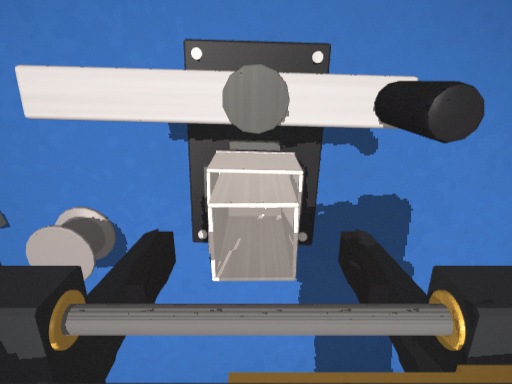

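Call:
carry_out --targets "1 0 -2.8 4 -0.006; 1 14 0 0 0; 1 14 0 0 0; 1 14 0 0 0; 1 0 0 0 0; 1 0 0 0 0; 1 0 0 0 0; 1 0 0 0 0"

```text
clock: 9.03
tool_pos: [0.4625, -0.2856, 0.2418]
eef_rot: [0.705, -0.057, -0.704, -0.057]
contact_force: [1.6, -0.0, -0.4]
opening: 1.001
```

```bash
python3 -c "
from h import *
go(.4623,-.286,.240,-99.2)
"
```

```text
t 9.03 pos [ 462.5 -285.6  241.8] psi -99.2 tilt [-1.     0.001 -0.002] F [ 1.6 -0.  -0.4] open 1.001 q [ 0.46  0.84  0.01  1.94 -0.03  0.36 -1.24]
shift tool xyz mm [1.8 0.4 0.1] turn rad -0.001
```

Call:
carry_out --targets "0.4 1 0 0 0; 0.4 0 0 0 0; 0.4 0 0 0 0; 0.4 0 0 0 0; 0.4 0 0 0 0; 0.4 0 0 0 0; 0.4 0 0 0 0" --force 25

```text
clock: 9.62
tool_pos: [0.4622, -0.2856, 0.2398]
eef_rot: [0.705, -0.057, -0.705, -0.057]
contact_force: [0.7, -0.5, 1.3]
opening: 0.561
```

```bash
python3 -c "
from h import *
go(.4623,-.286,.240,-99.2)
"
```

```text
t 9.62 pos [ 462.2 -285.6  239.8] psi -99.2 tilt [-1.  0. -0.] F [ 0.7 -0.5  1.3] open 0.561 q [ 0.46  0.84  0.01  1.94 -0.03  0.36 -1.24]
shift tool xyz mm [-0.2  0.4 -0.2] turn rad -0.001
```

Gripped at 49.4 mm, which fits a 50 mm can. Lifting straight up.

Call:
carry_out --targets "0.4 -5 0 0 0; 0.4 -8 0 0 0; 0.4 -8 0 0 0; 0.4 -8 0 0 0; 0.4 -8 0 0 0; 0.4 -8 0 0 0; 0.4 -8 0 0 0; 0.4 -8 0 0 0; 0.4 -8 0 0 0; 0.4 -8 0 0 0; 0.4 -10 0 0 0; 0.4 -12 0 0 0; 0.4 -14 0 0 0; 0.4 -14 0 0 0; 0.4 0 0 0 0"

```text
clock: 10.87
tool_pos: [0.4628, -0.2859, 0.3695]
eef_rot: [0.706, -0.058, -0.703, -0.056]
contact_force: [1.0, -0.6, -1.4]
opening: 0.566
```

```bash
python3 -c "
from h import *
go(.4839,.2639,.375,-94.9)
z=snap('top','t5');cv2.imwrite('pics/t5c.png',cv2.resize(z['p'][150:270,310:410],None,fx=5,fy=5,interpolation=cv2.INTER_CUBIC))
z=snap('scene','s5');cv2.imwrite('pics/s5c.png',cv2.resize(z['p'][70:220,100:300],None,fx=4,fy=4,interpolation=cv2.INTER_CUBIC))
"
```

```text
t 10.87 pos [ 462.8 -285.9  369.5] psi -99.2 tilt [-1.     0.002 -0.005] F [ 1.  -0.6 -1.4] open 0.566 q [ 0.45  0.63  0.03  1.86 -0.03  0.65 -1.24]
shift tool xyz mm [  -6.8 -546.    67.5] turn rad -0.076
```

View pics/s5c.png

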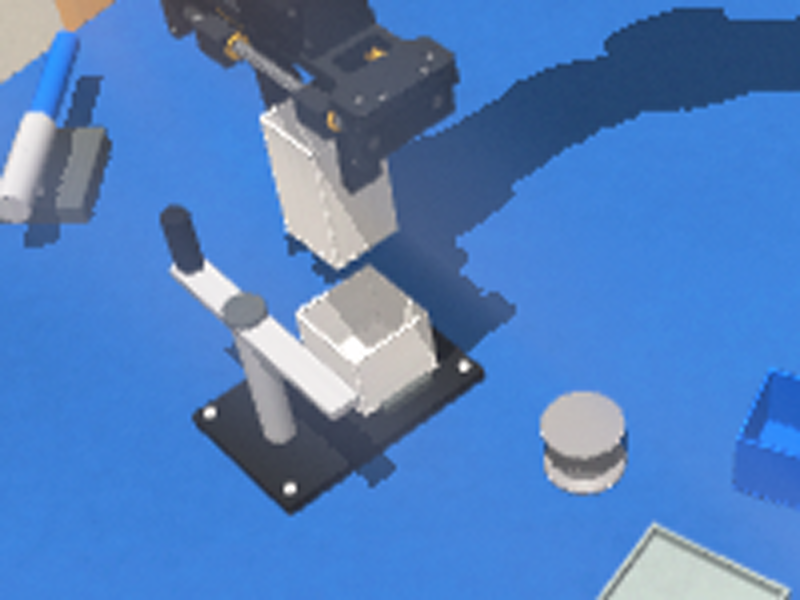

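Lifted cleanly, and the wide can stays in the holder (crop (365,340)). The carry height is clear of everything on the way.

Call:
carry_out --targets "0.4 -1 -15 2 0; 0.4 -1 -25 3 0; 0.4 -1 -28 3.5 0; 0.4 -1 -28 3.5 0; 0.4 -1 -28 3.5 0; 0.4 0 -28 3.5 0; 0.4 0 -28 3.5 0; 0.4 0 -28 3.5 0; 0.4 0 -28 3.5 0; 0.4 0 -28 3.5 0; 0.4 0 -28 3.5 0; 0.4 0 -28 3.5 0; 0.4 0 -28 3.5 0; 0.4 0 -28 3.5 0; 0.4 0 -28 3.5 0; 0.4 0 -28 3.5 0; 0.4 0 -28 3.5 0; 0.4 0 -28 3.5 0; 0.4 0 -28 3.5 0; 0.4 0 -28 3.5 0"

```text
clock: 12.63
tool_pos: [0.4818, 0.2638, 0.3706]
eef_rot: [-0.704, 0.057, 0.705, 0.056]
contact_force: [-0.1, 0.2, -1.4]
opening: 0.566
```

```bash
python3 -c "
from h import *
go(.4839,.2639,.375,-94.9)
"
```

```text
t 12.63 pos [481.8 263.8 370.6] psi -99.2 tilt [-1.     0.002  0.002] F [-0.1  0.2 -1.4] open 0.566 q [-0.68  0.64  0.16  1.84 -0.15  0.67 -2.17]
shift tool xyz mm [-4.4 -0.4 -2.1] turn rad -0.075
```

Call:
carry_out --targets "0.4 10 0 -1 -0.075; 0.4 20 0 -1 0; 0.4 20 0 0 0; 0.4 20 0 0 0; 0.4 20 0 0 0; 0.4 15 0 0 0; 0.4 10 0 0 0; 0.4 0 0 0 0; 0.4 0 0 0 0; 0.4 0 0 0 0; 0.4 0 0 0 0"

```text
clock: 13.55
tool_pos: [0.4847, 0.2624, 0.2576]
eef_rot: [0.707, -0.03, -0.706, -0.031]
contact_force: [0.6, 0.2, -1.4]
opening: 0.568
```

```bash
python3 -c "
from h import *
go(.4839,.2639,.2293,-94.9)
for c,n,b in [('top','t6',(100,130,280,270)),('scene','s6',(260,190,420,350))]:
    z=snap(c,n);cv2.imwrite(f'pics/{n}c.png',cv2.resize(z['p'][b[1]:b[3],b[0]:b[2]],None,fx=3.5,fy=3.5,interpolation=cv2.INTER_CUBIC))
"
```

```text
t 13.55 pos [484.7 262.4 257.6] psi -94.9 tilt [-1.    -0.001 -0.002] F [ 0.6  0.2 -1.4] open 0.568 q [-0.63  0.82  0.09  1.91 -0.15  0.41 -2.09]
shift tool xyz mm [28.3 -1.4  1. ] turn rad -0.001
```

View pics/s6c.png

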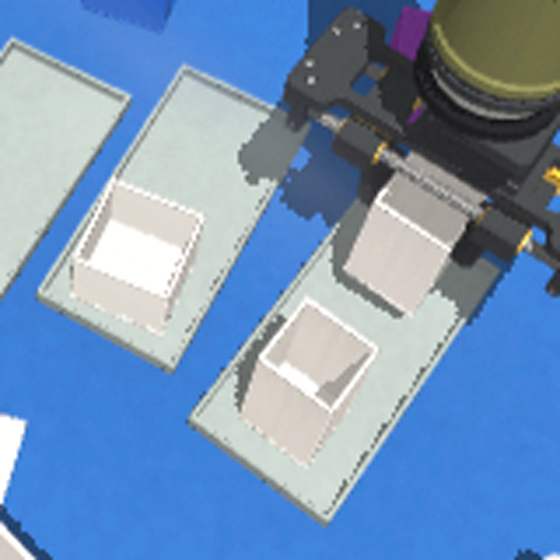

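The can is above the free half of the mid row. Lowering.

Call:
carry_out --targets "0.4 9 -1 0.5 0; 0.4 8 0 0 0; 0.4 5 0 0 0; 0.4 3 0 0 0; 0.4 2 0 0 0; 0.4 0 0 0 0; 0.4 0 0 0 0"

```text
clock: 14.23
tool_pos: [0.4839, 0.2632, 0.2296]
eef_rot: [-0.706, 0.031, 0.706, 0.03]
contact_force: [0.6, 0.8, -2.0]
opening: 0.568
```

```bash
python3 -c "
from h import *
go(.4839,.2639,.2283,-94.9)"
```

```text
t 14.23 pos [483.9 263.2 229.6] psi -94.9 tilt [-1.  0.  0.] F [ 0.6  0.8 -2. ] open 0.568 q [-0.62  0.87  0.07  1.92 -0.16  0.36 -2.08]
shift tool xyz mm [ 1.3 -0.6  0.1] turn rad -0.001
```

Call:
carry_out --targets "0.4 0.7 0 0 0; 0.4 0.6 0 0 0; 0.4 0 0 0 0; 0.4 0 0 0 0"

```text
clock: 14.57
tool_pos: [0.4839, 0.2633, 0.2285]
eef_rot: [0.707, -0.03, -0.706, -0.03]
contact_force: [0.0, 0.2, -2.0]
opening: 0.565
```

```bash
python3 -c "
from h import *
go(.4839,.2639,.2283,-94.9)"
```

```text
t 14.57 pos [483.9 263.3 228.5] psi -94.9 tilt [-1. -0. -0.] F [ 0.   0.2 -2. ] open 0.565 q [-0.62  0.87  0.07  1.92 -0.16  0.35 -2.08]
shift tool xyz mm [ 0.2 -0.6  0.1] turn rad -0.001
```

Call:
carry_out --targets "0.4 0.5 0 0 0; 0.4 0.5 0 0 0; 0.4 0 0 0 0; 0.4 0 0 0 0"

```text
clock: 14.9
tool_pos: [0.484, 0.2632, 0.2282]
eef_rot: [0.707, -0.03, -0.706, -0.031]
contact_force: [-2.3, -0.4, 5.2]
opening: 0.568
```

```bash
python3 -c "
from h import *
go(.4839,.2639,.2283,-94.9)"
```

```text
t 14.90 pos [484.  263.2 228.2] psi -94.9 tilt [-1.    -0.    -0.001] F [-2.3 -0.4  5.2] open 0.568 q [-0.62  0.87  0.07  1.92 -0.16  0.35 -2.08]
shift tool xyz mm [-0.1 -0.7  0.2] turn rad -0.001
```

It has touched down at 0.2282 (predicted 0.2283), with about 7 N of contact force. Releasing and rising.

Call:
carry_out --targets "0.75 -0.3 0 0 0; 0.75 0 0 0 0; 0.85 0 0 0 0; 0.9 0 0 0 0; 0.9 -6 0 0 0; 0.9 -14 0 0 0; 0.9 -20 0 0 0; 0.9 -20 0 0 0; 0.9 -20 0 0 0; 0.9 -20 0 0 0; 1 -20 0 0 0; 1 -20 0 0 0; 1 0 0 0 0"

```text
clock: 15.98
tool_pos: [0.4849, 0.2636, 0.3715]
eef_rot: [0.709, -0.029, -0.704, -0.032]
contact_force: [0.8, 0.0, -0.0]
opening: 0.997
```

```bash
python3 -c "
from h import *
go(.463,-.286,.375,-101.3)
rc=lambda q:cv2.minAreaRect((q[:,:2]*1000).astype(np.float32))
for n,c in [('s7','scene'),('w7','wrist')]:
    z=snap(c,n);P=cloud(z);X,Y,Z=P[...,0],P[...,1],P[...,2];ok=z['d']>0
    def sel(x0,x1,y0,y1,z0,z1): return P[ok&(X>x0)&(X<x1)&(Y>y0)&(Y<y1)&(Z>z0)&(Z<z1)]
    for nm,a in dict(placed=(.43,.53,.21,.32,.089,.101),sample=(.55,.66,.2,.3,.089,.101),wide=(.41,.51,-.34,-.23,.062,.071)).items():
        q=sel(*a)
        if len(q)>5: print(n,nm,len(q),q.mean(0).round(4),rc(q))
"
```

```text
t 15.98 pos [484.9 263.6 371.5] psi -95.0 tilt [-1.    -0.004 -0.006] F [ 0.8  0.  -0. ] open 0.997 q [-0.66  0.64  0.14  1.84 -0.13  0.67 -2.11]
shift tool xyz mm [ -5.5 549.4 -25.7] turn rad 0.111
s7 placed 162 [0.4855 0.2633 0.0941] ((484.743896484375, 262.8515625), (50.12522506713867, 52.585121154785156), 84.21246337890625)
s7 sample 187 [0.5964 0.2519 0.0941] ((595.8306274414062, 251.65267944335938), (50.192134857177734, 52.79414749145508), 83.93806457519531)
s7 wide 138 [ 0.4633 -0.2843  0.0656] ((462.6326904296875, -285.0516662597656), (68.97948455810547, 65.27937316894531), 77.5284423828125)
w7 placed 850 [0.4835 0.2628 0.095 ] ((484.2826232910156, 262.8209228515625), (49.87699508666992, 49.95322036743164), 85.02227020263672)
w7 sample 1072 [0.5992 0.251  0.0957] ((595.4177856445312, 251.8134765625), (49.955833435058594, 50.01093673706055), 83.72817993164062)
```

View pics/s7.png

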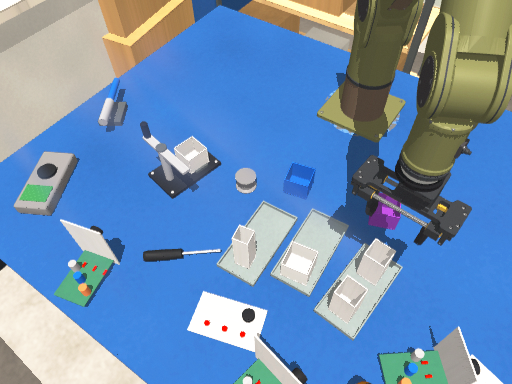

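The mid can stands in its tray with its top at 0.095, flat and next to its sample at scene (377,258). Returning for the wide can.

Call:
carry_out --targets "1 0 15 -0.5 0; 1 0 25 -1 0; 1 0 28 -1.3 0; 1 0 28 -1.3 0; 1 0 28 -1.3 0; 1 0 28 -1.3 0; 1 0 28 -1.3 0; 1 0 28 -1.3 0; 1 0 28 -1.3 0; 1 0 28 -1.3 0; 1 0 28 -1.3 0; 1 0 28 -1.3 0; 1 0 28 -1.3 0; 1 0 28 -1.3 0; 1 0 28 -1.3 0; 1 0 28 -1.3 0; 1 0 28 -1.3 0; 1 0 28 -1.3 0; 1 0 28 -1.3 0; 1 0 28 -1.3 0"

```text
clock: 17.75
tool_pos: [0.46, -0.2828, 0.3664]
eef_rot: [-0.705, 0.03, 0.708, 0.031]
contact_force: [0.5, 0.9, -0.0]
opening: 1.001
```

Call:
carry_out --targets "1 0 3 0 0.1; 1 20 0 0 0; 1 20 0 0 0; 1 20 0 0 0; 1 20 0 0 0; 1 10 0 0 0; 1 0 0 0 0; 1 0 0 0 0; 1 0 0 0 0"

```text
clock: 18.5
tool_pos: [0.4616, -0.2842, 0.2783]
eef_rot: [0.704, -0.066, -0.704, -0.066]
contact_force: [-0.9, 0.5, -0.2]
opening: 1.0
```

```bash
python3 -c "
from h import *
go(.463,-.286,.205,-101.1)
rc=lambda q:cv2.minAreaRect((q[:,:2]*1000).astype(np.float32))
for n,c in [('s8','scene'),('w8','wrist')]:
    z=snap(c,n);P=cloud(z);X,Y,Z=P[...,0],P[...,1],P[...,2];ok=z['d']>0
    def sel(x0,x1,y0,y1,z0,z1): return P[ok&(X>x0)&(X<x1)&(Y>y0)&(Y<y1)&(Z>z0)&(Z<z1)]
    for nm,a in dict(bar=(.5,.62,-.295,-.18,.118,.133),wide=(.41,.51,-.34,-.23,.062,.071)).items():
        q=sel(*a)
        if len(q)>5: print(n,nm,len(q),q.mean(0).round(4),rc(q))
"
```

```text
t 18.50 pos [ 461.6 -284.2  278.3] psi -100.7 tilt [-1.     0.    -0.001] F [-0.9  0.5 -0.2] open 1.000 q [ 0.45  0.77  0.02  1.93 -0.03  0.44 -1.26]
shift tool xyz mm [73.3  1.5 -1.7] turn rad 0.007
s8 bar 319 [ 0.5538 -0.2468  0.1268] ((552.1784057617188, -248.75502014160156), (98.39337158203125, 23.33745765686035), 78.056396484375)
s8 wide 116 [ 0.4706 -0.2838  0.0658] ((463.5109558105469, -285.88922119140625), (67.21968078613281, 64.18437957763672), 78.41266632080078)
w8 bar 12154 [ 0.5525 -0.2473  0.1284] ((551.541015625, -250.09596252441406), (96.51874542236328, 23.956809997558594), 77.58995819091797)
w8 wide 1939 [ 0.4627 -0.2865  0.067 ] ((462.8133239746094, -286.0693664550781), (64.02519226074219, 64.79895782470703), 78.78760528564453)
```

View pics/w8.png

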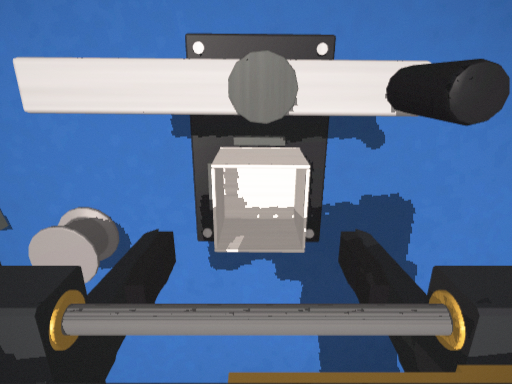

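```bash
python3 -c "
from h import *
z=load('s8');cv2.imwrite('pics/s8c.png',cv2.resize(z['p'][40:200,110:270],None,fx=3.7,fy=3.7,interpolation=cv2.INTER_CUBIC))
z=load('s7');cv2.imwrite('pics/s7c.png',cv2.resize(z['p'][110:250,340:490],None,fx=4,fy=4,interpolation=cv2.INTER_CUBIC))
"
```

```text
(no output)
```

View pics/s8c.png

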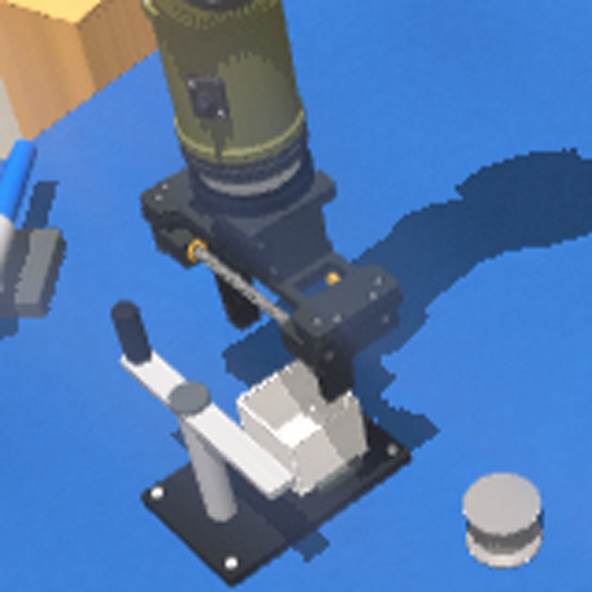

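View pics/s7c.png

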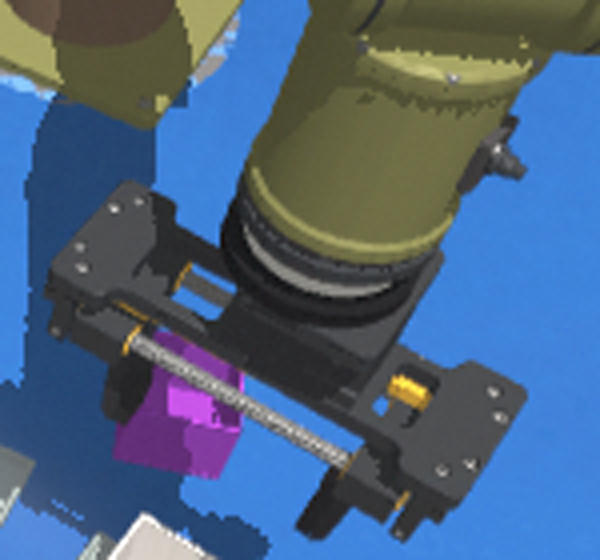

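No camera housing sticks out near the post, so it clears. Descending over the wide can.

Call:
carry_out --targets "1 10 1.5 -1.6 0.008; 1 15 0 0 0; 1 15 0 0 0; 1 15 0 0 0; 1 13 0 0 0; 1 8 0 0 0; 1 0 0 0 0; 1 0 0 0 0; 1 0 0 0 0"

```text
clock: 19.35
tool_pos: [0.4632, -0.2858, 0.2023]
eef_rot: [0.704, -0.069, -0.703, -0.068]
contact_force: [-1.1, -0.4, -0.0]
opening: 0.998
```

```bash
python3 -c "
from h import *
go(.463,-.286,.202,-101.2)"
```

```text
t 19.35 pos [ 463.2 -285.8  202.3] psi -101.1 tilt [-1.     0.001 -0.001] F [-1.1 -0.4 -0. ] open 0.998 q [ 0.46  0.91  0.01  1.95 -0.04  0.29 -1.26]
shift tool xyz mm [0.3 0.2 0.2] turn rad 0.001
```

Call:
carry_out --targets "0.6 0 0 0 0; 0.6 0 0 0 0; 0.6 0 0 0 0; 0.6 0 0 0 0; 0.6 0 0 0 0; 0.6 0 0 0 0" --force 22

```text
clock: 19.85
tool_pos: [0.463, -0.2857, 0.2021]
eef_rot: [0.704, -0.069, -0.704, -0.068]
contact_force: [-0.7, -0.5, 4.7]
opening: 0.724
```

```bash
python3 -c "
from h import *
go(.463,-.286,.202,-101.2)"
```

```text
t 19.85 pos [ 463.  -285.7  202.1] psi -101.1 tilt [-1.     0.    -0.001] F [-0.7 -0.5  4.7] open 0.724 q [ 0.46  0.91  0.01  1.95 -0.04  0.28 -1.26]
shift tool xyz mm [ 0.1  0.3 -0. ] turn rad 0.001
```

Call:
carry_out --targets "0.6 -4 0 0 0; 0.6 -8 0 0 0; 0.6 -10 0 0 0; 0.6 -12 0 0 0; 0.6 -14 0 0 0; 0.6 -16 0 0 0; 0.6 -16 0 0 0; 0.6 -16 0 0 0; 0.6 -16 0 0 0; 0.6 -16 0 0 0; 0.6 -12 0 0 0; 0.6 -5 0 0 0; 0.6 0 0 0 0"

```text
clock: 20.93
tool_pos: [0.4631, -0.2858, 0.3486]
eef_rot: [0.705, -0.069, -0.703, -0.068]
contact_force: [0.6, 0.6, -1.3]
opening: 0.722
```

```bash
python3 -c "
from h import *
go(.460,.1181,.346,-86.7)"
```

```text
t 20.93 pos [ 463.1 -285.8  348.6] psi -101.1 tilt [-1.     0.001 -0.003] F [ 0.6  0.6 -1.3] open 0.722 q [ 0.45  0.66  0.03  1.88 -0.03  0.6  -1.26]
shift tool xyz mm [   2.  -395.7   81. ] turn rad -0.252
```

Shift y -395.7, z 81, then turn -0.252.

Call:
carry_out --targets "0.6 0 -15 3 0; 0.6 0 -25 5.1 0; 0.6 0 -25 5.1 0; 0.6 0 -25 5.1 0; 0.6 0 -25 5.1 0; 0.6 0 -25 5.1 0; 0.6 0 -25 5.1 0; 0.6 0 -25 5.1 0; 0.6 0 -25 5.1 0; 0.6 0 -25 5.1 0; 0.6 0 -25 5.1 0; 0.6 0 -25 5.1 0; 0.6 0 -25 5.1 0; 0.6 0 -25 5.1 0; 0.6 0 -25 5.1 0; 0.6 0 -20 4.3 0; 0.6 0 -10.7 2.3 -0.084; 0.6 0 0 0 -0.084; 0.6 0 0 0 -0.084; 0.6 0 0 0 0"

```text
clock: 22.6
tool_pos: [0.4594, 0.1185, 0.3463]
eef_rot: [-0.706, -0.021, 0.707, -0.022]
contact_force: [0.1, -0.4, -0.2]
opening: 0.726
```

Call:
carry_out --targets "0.6 10 0 0 0; 0.6 18 0 0 0; 0.6 20 0 0 0; 0.6 20 0 0 0; 0.6 18 0 0 0; 0.6 14 0 0 0; 0.6 8 0 0 0; 0.6 0 0 0 0; 0.6 0 0 0 0; 0.6 0 0 0 0"

```text
clock: 23.43
tool_pos: [0.46, 0.1182, 0.2393]
eef_rot: [0.707, 0.02, -0.706, 0.02]
contact_force: [-0.0, 0.1, -1.3]
opening: 0.726
```

```bash
python3 -c "
from h import *
go(.460,.1181,.1931,-86.7)
for c,n,b in [('scene','s9',(240,170,400,330))]:
    z=snap(c,n);cv2.imwrite(f'pics/{n}c.png',cv2.resize(z['p'][b[1]:b[3],b[0]:b[2]],None,fx=3.5,fy=3.5,interpolation=cv2.INTER_CUBIC))
"
```

```text
t 23.43 pos [460.  118.2 239.3] psi -86.7 tilt [-1.     0.    -0.001] F [-0.   0.1 -1.3] open 0.726 q [-0.37  0.81  0.03  2.14 -0.1   0.19 -1.76]
shift tool xyz mm [46.2  0.1  0.1] turn rad -0.001
```

View pics/s9c.png

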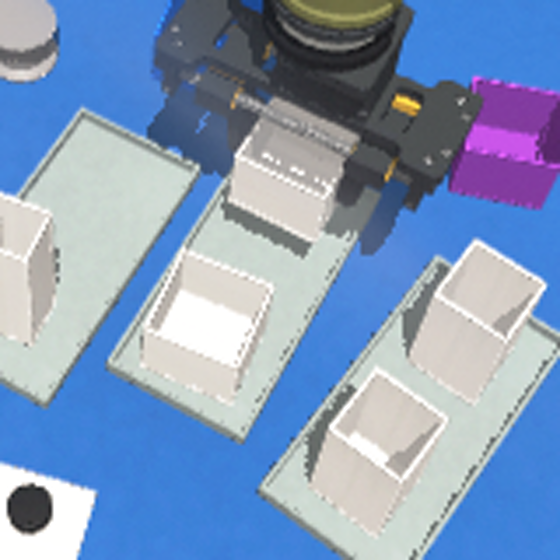

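The can hangs over the free half of the wide row. I'll move it 5 mm outward, because joint 6 is near its lower limit, and lower it.

Call:
carry_out --targets "0.6 8 0 -5 0; 0.6 12 0 0 0; 0.6 10 0 0 0; 0.6 7 0 0 0; 0.6 4 0 0 0; 0.6 2 0 0 0; 0.6 0 0 0 0; 0.6 0 0 0 0"

```text
clock: 24.15
tool_pos: [0.4648, 0.1185, 0.1958]
eef_rot: [0.707, 0.02, -0.707, 0.02]
contact_force: [0.4, -0.1, -1.3]
opening: 0.725
```

```bash
python3 -c "
from h import *
go(.465,.1184,.1931,-86.7)"
```

```text
t 24.15 pos [464.8 118.5 195.8] psi -86.7 tilt [-1.  0. -0.] F [ 0.4 -0.1 -1.3] open 0.725 q [-0.35  0.9   0.01  2.14 -0.1   0.11 -1.76]
shift tool xyz mm [ 2.7  0.1 -0.2] turn rad 0.0
```

Call:
carry_out --targets "0.6 1 0 0 0; 0.6 0.8 0 0 0; 0.6 0.6 0 0 0; 0.6 0 0 0 0; 0.6 0 0 0 0"

```text
clock: 24.57
tool_pos: [0.4648, 0.1186, 0.1934]
eef_rot: [0.707, 0.02, -0.707, 0.02]
contact_force: [-0.5, 0.4, -1.0]
opening: 0.725
```

```bash
python3 -c "
from h import *
go(.465,.1184,.1931,-86.7)"
```

```text
t 24.57 pos [464.8 118.6 193.4] psi -86.7 tilt [-1.  0. -0.] F [-0.5  0.4 -1. ] open 0.725 q [-0.35  0.9   0.01  2.14 -0.1   0.1  -1.76]
shift tool xyz mm [ 0.3  0.2 -0.2] turn rad 0.0
```

Call:
carry_out --targets "0.6 0.5 0 0 0; 0.6 0.5 0 0 0; 0.6 0 0 0 0; 0.6 0 0 0 0"

```text
clock: 24.9
tool_pos: [0.4648, 0.1186, 0.1931]
eef_rot: [0.707, 0.02, -0.707, 0.02]
contact_force: [-1.1, -0.1, 8.1]
opening: 0.724
```

```bash
python3 -c "
from h import *
go(.465,.1184,.1931,-86.7)"
```

```text
t 24.90 pos [464.8 118.6 193.1] psi -86.7 tilt [-1.    -0.    -0.001] F [-1.1 -0.1  8.1] open 0.724 q [-0.35  0.9   0.01  2.14 -0.1   0.1  -1.76]
shift tool xyz mm [-0.   0.2 -0.2] turn rad 0.0
```

It touched down exactly at the predicted height. Releasing and rising.

Call:
carry_out --targets "0.85 -0.4 0 0 0; 0.85 0 0 0 0; 0.95 0 0 0 0; 0.95 0 0 0 0; 0.95 0 0 0 0; 0.95 -6 0 0 0; 0.95 -14 0 0 0; 0.95 -20 0 0 0; 0.95 -20 0 0 0; 0.95 -20 0 0 0; 0.95 -20 0 0 0; 0.95 -20 0 0 0; 0.95 -20 0 0 0; 0.95 -20 0 0 0; 0.95 -10 0 0 0; 0.95 0 0 0 0; 0.95 0 0 0 0"

```text
clock: 26.32
tool_pos: [0.4646, 0.1185, 0.3631]
eef_rot: [0.707, 0.021, -0.706, 0.02]
contact_force: [-0.6, 0.6, -0.3]
opening: 0.951
```

```bash
python3 -c "
from h import *
go(.465,.1184,.1931,-86.7)
rc=lambda q:[np.round(v,1) for v in cv2.minAreaRect((q[:,:2]*1000).astype(np.float32))]
for n,c in [('s10','scene'),('w10','wrist'),('t10','top')]:
    z=snap(c,n);P=cloud(z);X,Y,Z=P[...,0],P[...,1],P[...,2];ok=z['d']>0
    def sel(x0,x1,y0,y1,z0,z1): return P[ok&(X>x0)&(X<x1)&(Y>y0)&(Y<y1)&(Z>z0)&(Z<z1)]
    for nm,a in dict(mid=(.43,.53,.21,.32,.089,.101),sA=(.55,.66,.2,.3,.089,.101),wide=(.41,.52,.06,.18,.052,.064),sB=(.525,.66,.07,.19,.052,.064),sC=(.57,.68,-.03,.06,.112,.124),spool=(.4,.48,-.16,-.08,.037,.05),bar=(.5,.62,-.295,-.18,.118,.133),handle=(.48,.58,-.40,-.31,.162,.18)).items():
        q=sel(*a)
        if len(q)>5: print(n,nm,len(q),q.mean(0).round(4),rc(q))
"
```

```text
t 26.32 pos [464.6 118.5 363.1] psi -86.7 tilt [-1.    -0.    -0.001] F [-0.6  0.6 -0.3] open 0.951 q [-0.4   0.57  0.08  2.05 -0.09  0.52 -1.77]
shift tool xyz mm [170.    0.2  -0.2] turn rad 0.0
s10 mid 168 [0.4858 0.2628 0.0938] [array([484.8, 263. ]), array([50. , 52.6]), np.float64(84.2)]
s10 sA 187 [0.597  0.2515 0.094 ] [array([596. , 251.9]), array([49.9, 51.9]), np.float64(83.6)]
s10 wide 179 [0.4649 0.1189 0.0567] [array([465.4, 119.2]), array([65.9, 64.3]), np.float64(3.6)]
s10 sB 187 [0.5724 0.1227 0.0567] [array([572.1, 122. ]), array([65.8, 63.4]), np.float64(8.4)]
s10 sC 127 [0.6228 0.007  0.1166] [array([622.4,   7.4]), array([38.9, 38.1]), np.float64(11.6)]
s10 spool 287 [ 0.4422 -0.1201  0.0423] [array([ 441.6, -119.8]), array([53.6, 53.9]), np.float64(85.9)]
s10 bar 314 [ 0.5538 -0.2468  0.1268] [array([ 552.1, -248.4]), array([96.6, 23.9]), np.float64(78.0)]
s10 handle 49 [ 0.5324 -0.3548  0.1694] [array([ 532.6, -356.4]), array([13.4, 16.8]), np.float64(22.0)]
w10 mid 1374 [0.4843 0.2639 0.0943] [array([484. , 262.6]), array([51.8, 50.3]), np.float64(85.1)]
w10 s
[... 483 characters left out ...]
)]
t10 sA 36 [0.6153 0.2594 0.0938] [array([616.3, 254.8]), array([18.9, 49.1]), np.float64(17.3)]
t10 wide 64 [0.4486 0.1235 0.0569] [array([463.5, 120.2]), array([63.7, 63.7]), np.float64(3.1)]
t10 sB 123 [0.5708 0.1225 0.0569] [array([571.1, 122.5]), array([64.6, 63.8]), np.float64(8.8)]
t10 sC 75 [0.6214 0.0084 0.1171] [array([621.1,   8.2]), array([39.1, 37.5]), np.float64(10.1)]
t10 spool 389 [ 0.4398 -0.1199  0.0423] [array([ 439.4, -119.6]), array([55.1, 52.5]), np.float64(89.8)]
t10 bar 400 [ 0.5501 -0.2479  0.127 ] [array([ 550.9, -249.1]), array([96.9, 23.8]), np.float64(77.6)]
t10 handle 59 [ 0.5288 -0.3549  0.1705] [array([ 529.6, -355.7]), array([16.5, 15.8]), np.float64(46.1)]
```

View pics/s10.png

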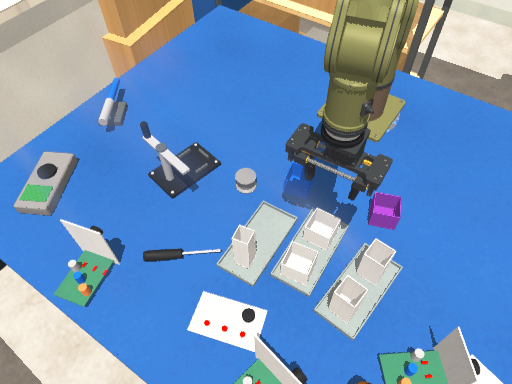

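```bash
python3 -c "
from plant import r
print(r.finish_job())"
```

```text
the job is handed in; nothing more can be done
None
```

The job is done and handed in at about 26.5 s of the 69 s allowed. No verdict was reported.

- **Keeper:** I gripped the handle and turned it until it met the stop, where force rose to about 13 N with almost no further motion. It stayed open. In the last pictures the bar measures 77.6–78.0° against an expected 78.7°, a difference of 1° that I put down to measurement error.
- **Mid can:** I pulled it straight up, and the wide can stayed standing in the holder. It was lowered to light contact (about 7 N) in the mid row before release. It stands flat at (484, 263) mm with its top at about 95 mm, next to its 50 mm sample.
- **Wide can:** It was lowered to light contact (about 9 N) in the wide row before release. It stands flat at (465, 119) mm with its top at about 58 mm, next to its 64 mm sample. I placed it about 50 mm from the tray's centre instead of 55 mm, to keep joint 6 off its lower limit.
- **Left alone:** The three samples and the spool measure where they were at the start, within about 2 mm. The screwdriver I checked only by eye in the picture, where it looks unmoved. The arm was well clear above the trays at hand-in.

No checks failed, and apart from the keeper angle none disagreed by more than 1 to 2 mm between cameras. The exceptions were a few rims only partly in view, which I did not use.

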